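# Function-test the shaker's mushroom stop and reset it

## Robot

A 6-joint arm with a two-finger parallel gripper is mounted at the origin on the work surface. World frame = base frame: x ahead of the robot, y to its left, z up, the work surface at z = 0. Lengths are in mm, angles in rad, forces in N, time in s.
With the tool pointing down it reaches from about 350 to 975 mm from the base axis. Payload 17.4 kg.
Tool frame: the origin (TCP) lies midway between the tips of the shut fingers; the grasp point (between the pads) lies arm.grip_point_offset behind it (arm.grip_point_offset is the distance from the TCP to the grasp point, in mm); z points along the fingers, y is the direction in which the jaws open and shut (so a half turn about z gives the same grasp; the last joint's range is limited). The gripper opens to 85 mm and grips with 20 to 120 N. Pads are 22 mm wide; open, the fingers measure 114 mm over their backs; the gripper's body (76 mm by 85 mm) begins 54 mm behind the grasp point. The pads swing forward as they close: fully open they stand 13 mm farther back than shut.
Start: joints at [1.16, 0.116, 1.442, -0, 1.584, -0.038], TCP at [245.86, 628.638, 231.303] pointing down, gripper open.
Joint ranges: [-2.83, 2.83], [-0.83, 2.19], [0.07, 2.5], [-1.14, 4.28], [0.01, 3], [-2.97, 2.97]. Speed limits (rad/s): [1.89, 1.89, 2.22, 3.14, 3.14, 3.14].

## Interface

Orientations are given as a rotation vector (axis times angle).
In Python, from rig import arm gives the robot as it stands. The module is installed in compiled form; this text tells all that it offers.
- The arm moves only by the tool carry_out, never from a script. Its argument "plan" is a list that holds one entry, the list of rows, each a list of 5 numbers: the finger opening in mm, from 0 to 85.4, then the shift along the tool's x, y, z in mm, then the turn about the tool's z in degrees. A call has 1 to 5 rows; each row shifts and turns the pose as measured when the row begins, along the tool's axes as they then stand; what a row does not reach is not made up. A row lasts 1/12 s, in which the tool goes at most 41.7 mm and 7.16 degrees, less where a joint would pass 70% of its speed; a pose out of reach is approached as far as the arm can. A call with a gripper value outside its range is refused whole. The fingers move at their own pace and stop on an object; "squeeze" is the grip in N (left out, the last holds). Time passes only in rows, so rows that do not move let the fingers close. It gives the time, the measured TCP pose, the force and the opening at its end, in the units of the state.
- arm.read_state(): the state, without advancing time (a new reading comes with each control period).
- arm.read_camera(name): name is "scene" or "top" or "wrist"; returns the picture (480x640x3 uint8, blue, green, red); there is no depth.
- arm.camera_model(name): a dict with "camera_matrix" (3x3 intrinsics, pixels), "D" ([k1, k2, p1, p2, k3] as OpenCV has them; the pictures are not rectified), "R" (3x3) and "t" (3): a world point X has camera coordinates R X + t; the wrist camera has in their place "hand_eye" (4x4, takes a point from camera to tool coordinates, whose origin is the TCP and whose axes are the flange's). Camera axes: x right, y down, z forward; pixel columns grow to the right and rows downward; lengths in mm; the calibration is good to about 2 mm. A picture is of the moment at which its call begins: read the wrist's pose just before it. camera_model takes no time and is no camera call.
- arm.finish_job(): hands the job in, once; it reports no verdict.
The state is a dict: "t": time; "qpos": joint angles; "joint_velocities": joint speeds; "effort": joint torques, N m; "ee_pos": TCP position; "tcp_rot": TCP orientation; "wrist_force": force on the tool from outside, world axes, zero at the start; "wrist_torque": the same for the moment, N m; "gripper_width": finger opening in mm.
Only numpy, scipy, OpenCV 4.12 (cv2) and the standard library are available. Lean on these libraries where they do the work, as an engineer would, in place of code of your own. Each camera call takes 0.05 s, during which the arm holds its last target. There are 200 camera calls.

## Task

Do the daily stop check on the orbital shaker's control station with the fingertips only, grasping and lifting nothing: press the red mushroom stop in until it latches, take the fingers off so that it stays in by itself, then push one of its lobes round to twist the head clockwise (seen from above) until the latch lets go and the head springs out. Then, with the stop out, press the blue reset button all the way in and let it come back. Do not press the green start button, do not squeeze or force the controls, and leave everything else on the bench standing where it is.

Things in the scene. Friction and masses are not known exactly. Their poses are not given: they have to be found in the camera images.
- station: Grey control station of the orbital shaker, 90 mm (its x) by 210 mm (its y) by 70 mm high, screwed to the bench. Origin at the centre of its underside, z up. On its flat top, in a row along its own y at x = 0: the red mushroom stop on a yellow disc (y = +58 mm), the blue reset button (y = -24 mm), the green start button (y = -72 mm). Its place and yaw vary.
- stop_top (a point): Centre of the domed top of the red mushroom head, on its vertical axis; moves and turns with the head; 112 mm above the bench when out, 106 mm when latched. Head: a hub 40 mm across and 20 mm high, with three finger lobes. Under it a fixed collar 42 mm across, its top 82 mm above the bench. At rest its x and y axes are the station's.
- stop_lobe (a point): Middle of one of the three lobes of the head (mid-height, 12 mm below stop_top, 23 mm from the axis, at stop_top's +y side); turns with the head. The lobes are 16 mm high, 19 mm wide, round-ended, reach 32.5 mm from the axis and stand 120 degrees apart; the gaps between are open outwards, down to the hub, so closed fingertips fit in and can push a lobe round.
- stop_press (a joint): How far the mushroom head is pressed in, m: 0 out, 0.009 at its hard stop. Pushed in past about 0.0065 with the head untwisted, an internal latch catches it: let go, it stays in at about 0.006. Pushed less far, it springs back out. Pressing takes about 4 N at first and about 8 N to latch.
- stop_twist (a joint): How far the mushroom head is twisted clockwise as seen from above, rad: 0 at rest, 0.9 at its end. A spring takes it back to 0 when let go. Twisting takes 0.04 Nm at first and about 0.11 Nm where the latch lets go, at about 0.55 rad; the latched head then springs out by itself.
- reset_top (a point): Centre of the top of the blue reset button cap (25 mm across, standing 7 mm above its steel ring of 33 mm), 85 mm above the bench when out.
- reset_button (a joint): How far the blue reset button is pressed in, m: 0 out, 0.005 all the way in; springs back; about 2 N at first, 6 N all the way in.
- start_top (a point): Centre of the top of the green start button cap, same size and height as the blue one. Not to be pressed.
- start_button (a joint): How far the green start button is pressed in, m: 0 out, 0.005 all the way in.
- vial_a: Clear glass vial with a black cap, 22 mm across, 50 mm high, origin at the centre of its underside; stands close by the far (+x) side of the station. Only standing by.
- vial_b: Amber glass vial with a black cap, 22 mm across, 50 mm high, origin at the centre of its underside; stands close by the far (+x) side of the station. Only standing by.
- dish: Single petri dish, 90 mm across, 15 mm high, origin at the centre of its underside; lies close by the near (-x) side of the station. Only standing by.
- dish_stack: Stack of four petri dishes, 90 mm across, 61 mm high, origin at the centre of its underside; off to one side. Only standing by.
- wash_bottle: White wash bottle with a red cap, 60 mm across, body and cap 134 mm high, its thin bent spout up to 160 mm, origin at the centre of its underside; off to one side. Only standing by.
- slide_box: Blue slide box, 77 x 97 x 33 mm, origin at the centre of its underside; off to one side. Only standing by.
- pipette: White pipette, lying flat, about 280 mm long and 27 mm thick, origin near its middle, on the bench; off to one side. Only standing by.

How it is judged:
By the outcome, as a careful person would: the job done as asked, in the order asked, and still so for the second after the job is handed in, with the robot touching nothing.
It also fails if it takes over 56 s, if anything falls off the work surface, if the arm or the gripper's body presses on something with over 40 N, if the wrist force passes 120 N, or if a joint passes its speed limit or range.

## Working session

There is one attempt and no reset: what is moved stays moved. The work goes in short steps, Python scripts to look and compute and a tool call to move; the robot and the scene stay as the last step left them, time stands still between calls to the robot, and variables do not carry over. Pictures are saved under pics/ and viewed, about 8 in all and at most 12, crops included, and the job is handed in when it is done.

Besides the shell and the picture viewer there is one more tool, called after "Emit:" in YAML: its name, and indented under it one key for each argument. carry_out: Moves the arm, as the interface text tells. Its arguments: {"type":"object","properties":{"plan":{"type":"array","items":{"type":"array","items":{"type":"array","items":{"type":"number"}}}},"squeeze":{"type":"number"}},"required":["plan"]}

```bash
mkdir -p pics
python3 - <<'E'
from rig import arm
import cv2,numpy as np
s=arm.read_state(); print(s, arm.grip_point_offset)
for n in ("top","scene"):
    im=arm.read_camera(n); cv2.imwrite(f"pics/{n}0.png",im)
    m=arm.camera_model(n); print(n,m)
print(arm.camera_model("wrist"))
E
```

```text
{'t': 0.0, 'qpos': array([ 1.16022550e+00,  1.16479120e-01,  1.44228527e+00,  1.71485025e-07,
        1.58397352e+00, -3.77929658e-02]), 'joint_velocities': array([-0.0013529 ,  0.00229313, -0.00144368, -0.00029648,  0.00089627,
        0.00013296]), 'effort': array([-1.57370177e-03, -7.32007527e+01, -6.32494783e+01, -2.10831713e-04,
        6.56094082e-03,  6.38255597e-05]), 'ee_pos': array([245.76524729, 628.46384222, 230.5543701 ]), 'tcp_rot': array([-5.82126205e-01, -3.08692885e+00,  1.75374985e-03]), 'wrist_force': array([-0.42394373,  0.00832371, -0.3862714 ]), 'wrist_torque': array([-0.02659917, -0.00959914, -0.02709141]), 'gripper_width': 85.38095178725472} 18.700000000000003
top {'camera_matrix': array([[497.36489222,   0.        , 317.48395015],
       [  0.        , 497.36489222, 243.02537873],
       [  0.        ,   0.        ,   1.        ]]), 'D': array([-0.01758171,  0.        ,  0.        ,  0.        ,  0.        ]), 'R': array([[ 0.00861927, -0.99992535,  0.0086599 ],
       [-0.99258525, -0.0096054 , -0.12117036],
       [ 0.1212445 , -0.00755129, -0.99259395]]), 
[... 432 characters left out ...]
08064, -0.69256819, -0.58925903]]), 't': array([ 498.39994292,  -98.42418518, 1441.80879868])}
{'camera_matrix': array([[431.50535184,   0.        , 314.64993764],
       [  0.        , 431.50535184, 235.02036621],
       [  0.        ,   0.        ,   1.        ]]), 'D': array([-0.08406476,  0.        ,  0.        ,  0.        ,  0.        ]), 'hand_eye': array([[-3.99277889e-04, -9.60695669e-01, -2.77603443e-01,
         7.06831360e+01],
       [ 9.99999763e-01, -5.39300818e-04,  4.28042838e-04,
         3.88768653e-01],
       [-5.60930665e-04, -2.77603206e-01,  9.60695657e-01,
        -1.44279886e+02],
       [ 0.00000000e+00,  0.00000000e+00,  0.00000000e+00,
         1.00000000e+00]])}
```

View pics/top0.png

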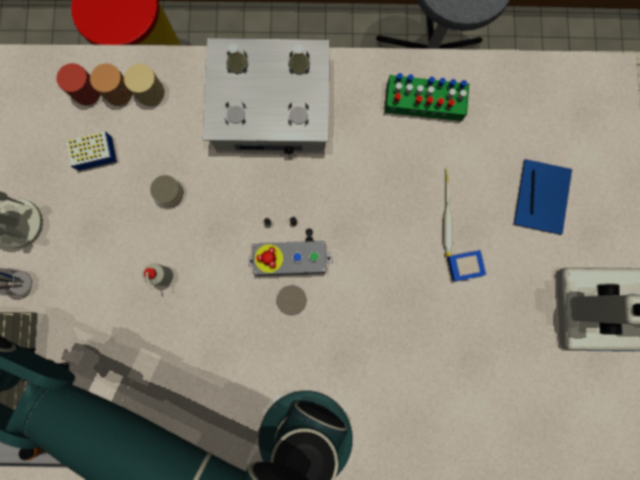

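View pics/scene0.png

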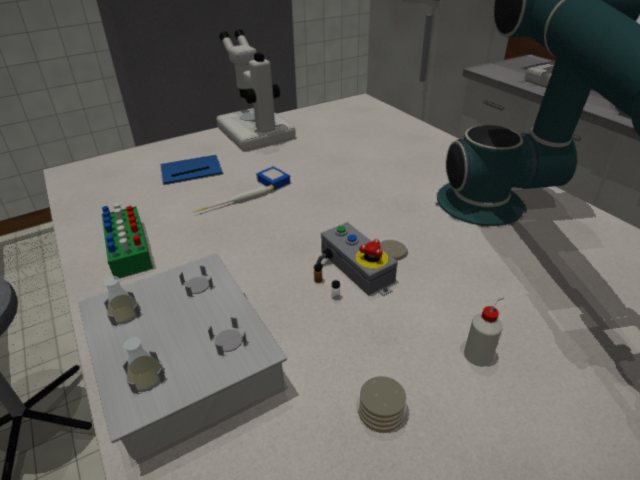

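The top view shows the stop at about (268,258), blue reset at (297,257) and green start at (314,257). The vials are above the station at (267,222) and (293,221), and the dish is below it at (291,300). Both views agree on the layout.

```bash
cat > h.py <<'E'
import cv2,numpy as np
from scipy.spatial.transform import Rotation as Ro
from rig import arm
def cam(n,s=None):
    m=arm.camera_model(n); K,D=m["camera_matrix"],m["D"]
    if n=="wrist":
        H=m["hand_eye"]; R=Ro.from_rotvec(s["tcp_rot"]).as_matrix()
        return K,D,R@H[:3,:3],R@H[:3,3]+s["ee_pos"]
    return K,D,m["R"].T,-m["R"].T@m["t"]
def ray(c,uv,z):
    K,D,A,o=c
    p=cv2.undistortPoints(np.array([[uv]],float),K,D)[0,0]
    d=A@[p[0],p[1],1]; return o+d*(z-o[2])/d[2]
def proj(c,X):
    K,D,A,o=c
    return cv2.projectPoints(np.array([A.T@(np.array(X,float)-o)]),np.zeros(3),np.zeros(3),K,D)[0][0,0]
def blob(im,col,roi=None):
    h=cv2.cvtColor(im,cv2.COLOR_BGR2HSV); H,S,V=cv2.split(h)
    m={"red":((H<8)|(H>172)),"yellow":(H>20)&(H<36),"blue":(H>100)&(H<128),"green":(H>45)&(H<85)}[col]&(S>120)&(V>50)
    if roi: 
        k=np.zeros_like(m); k[roi[1]:roi[3],roi[0]:roi[2]]=1; m&=k.astype(bool)
    n,l,st,ce=cv2.connectedComponentsWithStats(m.astype(np.uint8))
    i=1+np.argmax(st[1:,4]); return ce[i],st[i],(l==i)
def tool(s,X):
    return Ro.from_rotvec(s["tcp_rot"]).inv().apply(np.array(X)-s["ee_pos"])
E
python3 - <<'E'
from h import *
for n,roi in (("top",(250,235,330,280)),("scene",(310,215,400,295))):
    im=cv2.imread(f"pics/{n}0.png"); c=cam(n)
    for col,z in (("red",104),("blue",85),("green",85)):
        ce,st,_=blob(im,col,roi); print(n,col,ce,st[4],ray(c,ce,z))
c=cam("top")
for uv,z in (((267,222),50),((293,221),50),((309,234),50),((291,300),15),((158,275),134)): print(uv,ray(c,uv,z))
s=arm.read_state(); print(Ro.from_rotvec(s["tcp_rot"]).as_matrix().round(3))
E
```

```text
top red [267.79347826 257.41304348] 184 [514.32071207 109.58412215 104.        ]
top blue [296.89130435 256.63043478] 46 [519.08363593  28.7771308   85.        ]
top green [313.84615385 256.        ] 39 [521.33821933 -19.36734693  85.        ]
scene red [371.75103734 248.5186722 ] 241 [522.72954564 114.41797242 104.        ]
scene blue [351.75510204 237.59183673] 49 [524.07853488  31.3624958   85.        ]
scene green [340.625 228.725] 40 [526.89703543 -16.61148233  85.        ]
(267, 222) [623.59503989 119.06418656  50.        ]
(293, 221) [627.32710025  42.81589054  50.        ]
(309, 234) [589.24137785  -4.58042421  50.        ]
(291, 300) [396.99658524  46.77879447  15.        ]
(158, 275) [460.51721948 405.29875185 134.        ]
[[-0.931  0.364 -0.   ]
 [ 0.364  0.931 -0.001]
 [ 0.    -0.001 -1.   ]]
```

Emit:
carry_out:
  plan:
    - [[0,0,0,0,-6],[0,0,0,0,-6],[0,0,0,0,-6],[0,0,0,0,-6]]
  squeeze: 20

```text
t: 0.43
ee_pos: [245.6, 628.0, 228.8]
tcp_rot: [0.092, -3.139, 0.006]
wrist_force: [0.3, -0.1, -0.4]
gripper_width: 38.3
```

Run:
```python
from h import *
s=arm.read_state(); print(s["ee_pos"],s["gripper_width"],Ro.from_rotvec(s["tcp_rot"]).as_matrix().round(3)); print(tool(s,[490,110,230]))
```

```text
[245.5986086  628.01873966 228.80100777] 38.33280261008306 [[-0.998 -0.059 -0.002]
 [-0.059  0.998 -0.004]
 [ 0.002 -0.003 -1.   ]]
[-2.13568015e+02 -5.31474850e+02  2.80294986e-01]
```

Emit:
carry_out:
  plan:
    - [[0,-15,-37,0,0],[0,-15,-37,0,0],[0,-15,-37,0,0],[0,-15,-37,0,0],[0,-15,-37,0,0]]

```text
t: 0.85
ee_pos: [331.2, 446.5, 224.4]
tcp_rot: [0.119, -3.133, 0.013]
wrist_force: [0.7, 0.9, 0.1]
gripper_width: 0.1
```

Emit:
carry_out:
  plan:
    - [[0,-15,-37,0,0],[0,-15,-37,0,0],[0,-15,-37,0,0],[0,-15,-37,0,0],[0,-15,-37,0,0]]

```text
t: 1.27
ee_pos: [421.2, 258.4, 224.1]
tcp_rot: [0.122, -3.133, 0.014]
wrist_force: [0.3, -0.5, 0.4]
gripper_width: -0.0
```

Emit:
carry_out:
  plan:
    - [[0,-15,-38,0,0],[0,-15,-37,0,0],[0,-15,-37,0,0],[0,-15,-37,0,0],[0,0,0,0,0]]

```text
t: 1.68
ee_pos: [494.7, 102.7, 224.4]
tcp_rot: [0.116, -3.133, 0.016]
wrist_force: [-0.1, 0.2, -0.2]
gripper_width: 0.2
```

```bash
cat > look.py <<'E'
from h import *
import sys
s=arm.read_state(); im=arm.read_camera("wrist"); cv2.imwrite(f"pics/{sys.argv[1]}.png",im); c=cam("wrist",s)
print(s["ee_pos"].round(1),s["wrist_force"].round(1),s["gripper_width"])
P={}
for col,z in (("red",104),("yellow",70.5),("blue",85),("green",85)):
    try:
        ce,st,_=blob(im,col); P[col]=ray(c,ce,z); print(col,ce.round(1),st,P[col].round(1))
    except Exception as e: print(col,e)
E
python3 look.py w1
```

```text
[494.7 102.7 224.4] [-0.1  0.2 -0.2] 0.24048569155092525
red [327.9 254.8] [ 295  213   82   78 3871] [512.6 111.9 104. ]
yellow [323.8 230.7] [ 269  188  114  108 5002] [505.7 109.1  70.5]
blue [208.6 245.2] [191 228  36  35 977] [518.3  29.8  85. ]
green [140.8 243.9] [124 227  34  34 876] [521.1 -18.4  85. ]
```

View pics/w1.png

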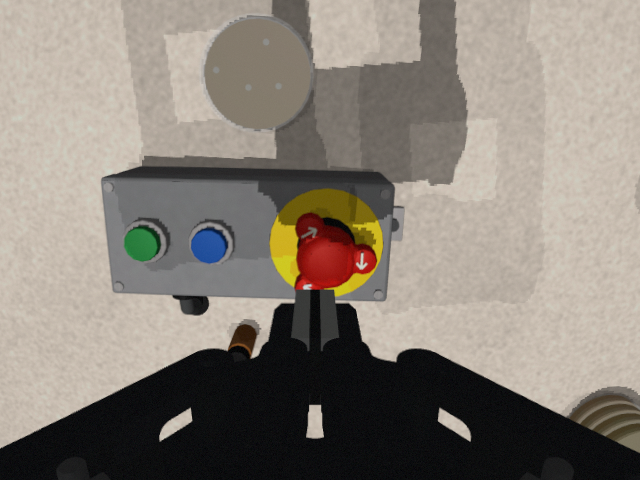

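The fingertips are shut at about (315,292), with the red head at (328,255), a lobe on its right at (365,260), blue at (209,245) and green at (141,244). The tips look about 15 mm thick. The head measures (513, 112), which agrees with the point 82 mm from blue along the row (yaw about 3.3°).

Run:
```python
from h import *
s=arm.read_state(); R=Ro.from_rotvec(s["tcp_rot"]).as_matrix(); print(R.round(3))
print(tool(s,[513.3,111.7,118]))
c=cam("wrist",s)
for p in [(0,0,0),(11,0,0),(-11,0,0),(11,7.5,0),(11,7.5,-10),(11,7.5,-20),(11,7.5,-40),(11,14,-20),(11,14,-10),(11,14,-30)]: print(p,proj(c,R@np.array(p)+s["ee_pos"]).round())
```

```text
[[-0.997 -0.074 -0.006]
 [-0.074  0.997 -0.009]
 [ 0.007 -0.009 -1.   ]]
[-20.67543417   6.53519528 106.23128569]
(0, 0, 0) [314. 310.]
(11, 0, 0) [314. 282.]
(-11, 0, 0) [314. 337.]
(11, 7.5, 0) [334. 282.]
(11, 7.5, -10) [336. 294.]
(11, 7.5, -20) [337. 307.]
(11, 7.5, -40) [341. 339.]
(11, 14, -20) [358. 307.]
(11, 14, -10) [355. 294.]
(11, 14, -30) [361. 321.]
```

Emit:
carry_out:
  plan:
    - [[0,-20,6,20,0],[0,-1,0,35,0],[0,0,0,35,0],[0,0,0,10,0],[0,0,0,0,0]]

```text
t: 2.15
ee_pos: [514.4, 112.9, 122.4]
tcp_rot: [0.113, -3.136, 0.012]
wrist_force: [-0.5, 0.2, 1.0]
gripper_width: 0.0
```

Run:
```python
from h import *
s=arm.read_state(); print(s["ee_pos"],s["wrist_force"],tool(s,[513.3,111.7,112]))
```

```text
[514.44835608 112.92481106 122.44960471] [-0.50132922  0.15807238  0.95584013] [ 1.18957913 -1.05793605 10.46321151]
```

Emit:
carry_out:
  plan:
    - [[0,1,-1,6,0],[0,0,0,4,0],[0,0,0,2,0],[0,0,0,0,0]]

```text
t: 2.48
ee_pos: [514.0, 113.4, 113.9]
tcp_rot: [0.117, -3.139, 0.011]
wrist_force: [0.1, -0.1, -0.3]
gripper_width: -0.3
```

Emit:
carry_out:
  plan:
    - [[0,0,-1,3,0],[0,0,0,2,0],[0,0,0,2,0],[0,0,0,0,0]]

```text
t: 2.82
ee_pos: [515.1, 112.6, 110.9]
tcp_rot: [-0.117, 3.136, -0.01]
wrist_force: [-3.5, 0.7, 4.0]
gripper_width: -0.1
```

Emit:
carry_out:
  plan:
    - [[0,0,0,3,0],[0,0,0,2,0],[0,0,0,0,0]]

```text
t: 3.07
ee_pos: [515.5, 112.6, 108.8]
tcp_rot: [-0.116, 3.134, -0.009]
wrist_force: [-4.0, -0.9, 5.1]
gripper_width: 0.2
```

Emit:
carry_out:
  plan:
    - [[0,0,0,4,0],[0,0,0,4,0],[0,0,0,3,0]]

```text
t: 3.32
ee_pos: [516.5, 112.8, 102.5]
tcp_rot: [-0.116, 3.13, -0.008]
wrist_force: [-18.6, -1.7, 40.3]
gripper_width: -0.2
```

It reached the hard stop, so the latch point is passed. I'm letting off now.

Emit:
carry_out:
  plan:
    - [[0,0,0,-8,0],[0,0,0,-15,0],[0,0,0,-25,0],[0,20,0,-25,0],[0,0,0,0,0]]

```text
t: 3.73
ee_pos: [495.7, 111.3, 179.4]
tcp_rot: [-0.115, 3.13, -0.008]
wrist_force: [-1.2, -0.1, 1.2]
gripper_width: -0.0
```

```bash
python3 look.py w2
python3 - <<'E'
import cv2
cv2.imwrite("pics/w2c.png",cv2.imread("pics/w2.png"))
E
```

```text
[495.7 111.3 179.4] [-1.2 -0.1  1.2] -0.022456635904383782
red [313.8 266.4] [ 275  224   94   84 4387] [507.2 111.8 104. ]
yellow [309.2 241.3] [ 246  196  133  113 6300] [503.8 108.5  70.5]
blue [174.9 263. ] [ 154  243   43   41 1367] [518.6  29.8  85. ]
green [ 96.7 260.8] [  77  241   41   40 1244] [521.  -18.3  85. ]
```

View pics/w2.png

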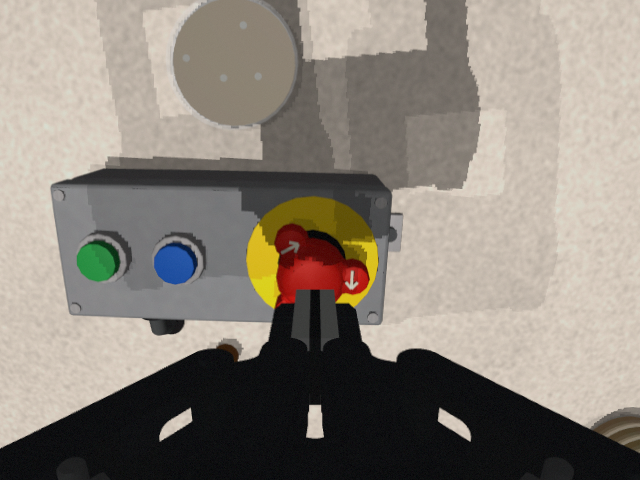

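The wrist view shows lobes at (290,240) and (355,278), with less of the dark collar showing under the head. I'll check the latched height by comparing the lobe edges with their predicted pixels.

```bash
cat > st.py <<'E'
from h import *
C=np.array([513.5,111.7]); YAW=np.radians(3.3)
def W(x,y,z):  # station axes about the stop axis -> world
    r=Ro.from_euler('z',YAW).as_matrix()[:2,:2]; return np.r_[C+r@[x,y],z]
E
python3 - <<'E'
from st import *
s1=dict(ee_pos=np.array([494.7,102.7,224.4]),tcp_rot=np.array([0.116,-3.133,0.016]))
s2=arm.read_state()
for n,s in (("w1",s1),("w2",s2)):
    c=cam("wrist",s); im=cv2.imread(f"pics/{n}.png"); _,st,m=blob(im,"red"); 
    print(n,"measured right edge",st[0]+st[2],"top",st[1])
    th=np.linspace(0,2*np.pi,60)
    for d in (0,6):
        P=np.array([proj(c,W(23*np.cos(a)+9.5*np.cos(t),23*np.sin(a)+9.5*np.sin(t),z-d)) for a in np.radians([90,210]) for t in th for z in (108,92)])
        print(" d",d,"right",P[:,0].max().round(1),"top",P[:,1].min().round(1))
s=s2; print("tool disp to push start x-24,y33:",tool(s,W(-24,33,125)))
R=Ro.from_rotvec(s["tcp_rot"]).as_matrix(); print(R.round(3), W(-24,33,91), W(0,1,0)-W(0,0,0))
E
```

```text
w1 measured right edge 377 top 213
 d 0 right 378.4 top 207.4
 d 6 right 377.1 top 205.5
w2 measured right edge 369 top 224
 d 0 right 373.8 top 218.9
 d 6 right 372.4 top 216.2
tool disp to push start x-24,y33: [ 6.85989449 32.78521706 52.20174125]
[[-0.997 -0.073  0.009]
 [-0.073  0.997 -0.005]
 [-0.009 -0.005 -1.   ]] [487.64018351 143.2637433   91.        ] [-0.05756403  0.99834182  0.        ]
```

Run:
```python
from h import *
im=arm.read_camera("scene"); cv2.imwrite("pics/scene1.png",im)
a=cv2.imread("pics/scene0.png")[225:285,330:405]; b=im[225:285,330:405]
for i in (a,b):
    ce,st,_=blob(i,"red"); print(ce,st)
cv2.imwrite("pics/cmp.png",cv2.resize(np.hstack([a,b]),None,fx=5,fy=5,interpolation=cv2.INTER_CUBIC))
```

```text
[41.75103734 23.5186722 ] [ 30  15  22  18 241]
[41.4338843  25.60743802] [ 29  17  23  18 242]
```

View pics/cmp.png

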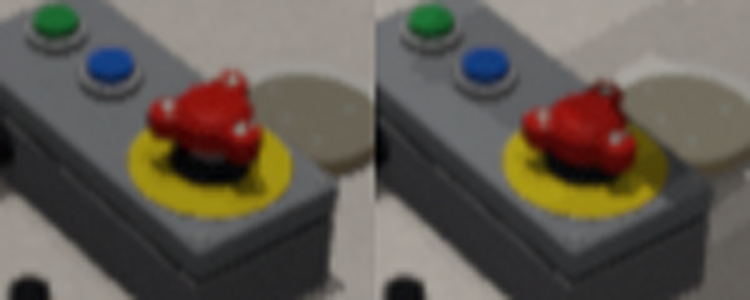

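The crops, with the earlier one on the left, show the head 2.1 px lower at the same place. That is the expected 6 mm, so it is latched with the fingers off. Next I'll bring the shut fingertips into the gap beside the +y lobe.

Emit:
carry_out:
  plan:
    - [[0,5,30,0,0],[0,0,0,30,0],[0,0,0,30,0],[0,0,0,0,0]]

```text
t: 4.17
ee_pos: [490.1, 141.5, 112.2]
tcp_rot: [-0.113, 3.131, -0.008]
wrist_force: [-0.9, -0.0, -1.9]
gripper_width: 0.0
```

```bash
python3 look.py w3
python3 - <<'E'
from h import *
s=arm.read_state(); print(s["tcp_rot"],tool(s,[488.8,141.2,91]))
E
```

```text
[490.1 141.5 112.2] [-0.9 -0.  -1.9] 0.039204389987049136
red [227.4 318.6] [ 183  274   92   89 5289] [500.5 108.2 104. ]
yellow [232.9 275.9] [ 161  234  166  125 7522] [496.2 104.1  70.5]
blue [ 66.7 320.1] [  39  294   57   54 2312] [518.1  30.3  85. ]
green [  0. 319.] [  0 314   1  11  11] [521.   -3.3  85. ]
[-0.11257213  3.12947491 -0.00765712] [ 2.25948884  0.024389   23.76650805]
```

View pics/w3.png

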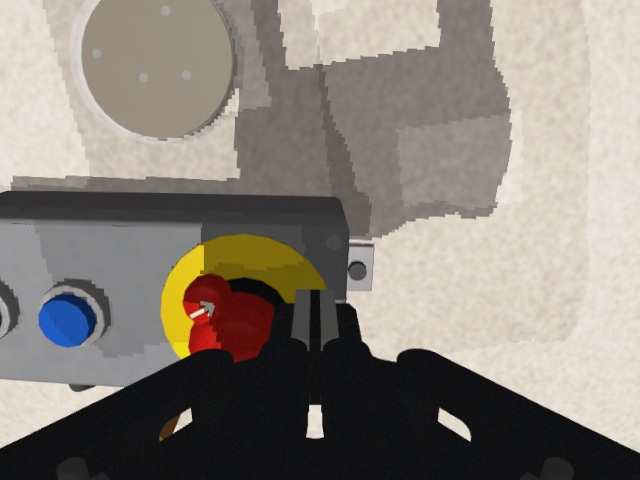

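The tips are outside the hub, over the open side of the lobe gap. The head is at (227,318) and the +y lobe is hidden behind the fingers. Going down.

Emit:
carry_out:
  plan:
    - [[0,2,0,8,0],[0,0,0,7,0],[0,0,0,5,0]]

```text
t: 4.47
ee_pos: [490.4, 141.0, 96.7]
tcp_rot: [-0.112, 3.127, -0.007]
wrist_force: [-0.3, 0.2, 0.1]
gripper_width: 0.1
```

Emit:
carry_out:
  plan:
    - [[0,1,0,5,0],[0,0,0,3,0],[0,0,0,0,0]]

```text
t: 4.72
ee_pos: [489.9, 140.6, 88.2]
tcp_rot: [-0.11, 3.126, -0.007]
wrist_force: [-0.5, 0.2, 0.1]
gripper_width: 0.1
```

No contact yet. Pushing along +x now.

Emit:
carry_out:
  plan:
    - [[0,-4,0,-1,0],[0,-3,0,0,0],[0,-3,0,0,0]]

```text
t: 4.97
ee_pos: [499.7, 141.8, 89.7]
tcp_rot: [-0.111, 3.128, -0.005]
wrist_force: [-4.9, 4.5, -3.1]
gripper_width: -0.1
```

Emit:
carry_out:
  plan:
    - [[0,-3,0,0,0],[0,-3,0,0,0],[0,-3,0,0,0]]

```text
t: 5.22
ee_pos: [508.8, 143.1, 89.8]
tcp_rot: [-0.111, 3.131, -0.003]
wrist_force: [-4.2, 0.9, 3.2]
gripper_width: -0.1
```

```bash
cat > sc.py <<'E'
from h import *
import sys
im=arm.read_camera("scene"); cv2.imwrite(f"pics/{sys.argv[1]}.png",im)
a=cv2.imread("pics/scene0.png")[225:285,330:405]; b=im[225:285,330:405]
for col in ("red",):
    for i in (a,b):
        ce,st,_=blob(i,col); print(col,ce,st)
cv2.imwrite(f"pics/{sys.argv[1]}c.png",cv2.resize(np.hstack([a,b]),None,fx=5,fy=5,interpolation=cv2.INTER_CUBIC))
s=arm.read_state();print(s["ee_pos"],s["wrist_force"],s["wrist_torque"])
E
python3 sc.py scene2
```

```text
red [41.75103734 23.5186722 ] [ 30  15  22  18 241]
red [39.91836735 25.52040816] [ 30  19  18  17 196]
[509.337031   143.13017544  89.97838578] [-4.30789532  1.66736272  2.63271287] [ 2.11059485e-01  5.35755591e-01 -1.31460196e-04]
```

View pics/scene2c.png

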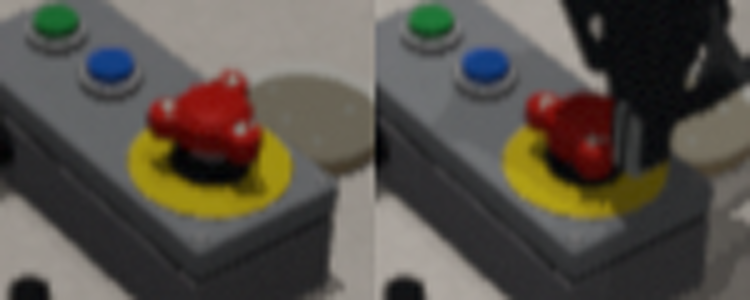

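The head has turned clockwise, with the lobe end now at (595,155) in the crop, but it still sits low. I'll push further.

Emit:
carry_out:
  plan:
    - [[0,-3,0,0,0],[0,-2,0,0,0]]

```text
t: 5.43
ee_pos: [514.8, 143.8, 90.8]
tcp_rot: [-0.111, 3.13, -0.002]
wrist_force: [-5.8, 1.7, 3.4]
gripper_width: 0.2
```

```bash
python3 sc.py scene3
```

```text
red [41.75103734 23.5186722 ] [ 30  15  22  18 241]
red [39.32934132 24.43712575] [ 32  17  14  17 167]
[514.99582076 143.89075171  90.90204737] [-5.40094021  2.38461486  2.74255599] [ 0.32730992  0.88291799 -0.06736414]
```

Emit:
carry_out:
  plan:
    - [[0,8,0,0,0],[0,12,0,0,0],[0,6,0,0,0],[0,0,0,-25,0],[0,0,0,-35,0]]

```text
t: 5.9
ee_pos: [485.7, 141.6, 146.6]
tcp_rot: [-0.111, 3.136, -0.004]
wrist_force: [0.3, -0.2, 0.6]
gripper_width: 0.3
```

```bash
python3 sc.py scene4
```

```text
red [41.75103734 23.5186722 ] [ 30  15  22  18 241]
red [41.72540984 23.76639344] [ 30  15  22  18 244]
[487.89311118 142.16593903 154.84151443] [1.10498086 0.03797315 9.27533003] [-0.03543631 -0.02353673  0.01167222]
```

View pics/scene4c.png

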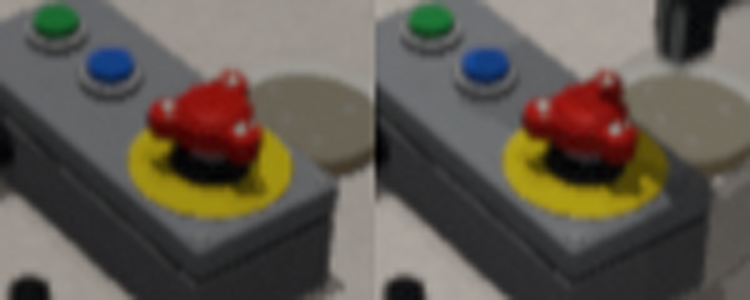

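The stop head is back out, with its bounding box identical to the first picture. Next, the reset button.

Emit:
carry_out:
  plan:
    - [[0,-7,-38,0,0],[0,-8,-38,0,0],[0,-8,-38,0,0],[0,0,0,20,0],[0,0,0,0,0]]

```text
t: 6.37
ee_pos: [523.3, 26.3, 142.1]
tcp_rot: [-0.116, 3.112, -0.003]
wrist_force: [0.1, 0.4, -1.6]
gripper_width: -0.2
```

Run:
```python
from h import *
s=arm.read_state(); print(s["ee_pos"],s["wrist_force"],tool(s,[518.4,29.9,85]))
```

```text
[523.29003195  26.25656132 142.12647087] [ 0.08429287  0.4195239  -1.58943279] [ 6.16060095  4.14815133 56.96894389]
```

Emit:
carry_out:
  plan:
    - [[0,6,4,15,0],[0,0,0,18,0],[0,0,0,10,0],[0,0,0,0,0]]

```text
t: 6.7
ee_pos: [519.2, 29.9, 100.7]
tcp_rot: [-0.114, 3.108, -0.004]
wrist_force: [-0.0, 0.0, -0.5]
gripper_width: 0.4
```

```bash
python3 look.py w5
python3 - <<'E'
from h import *
s=arm.read_state(); print(s["ee_pos"],s["wrist_force"],tool(s,[518.4,29.9,85]))
E
```

```text
[519.2  29.9 100.7] [-0.   0.  -0.5] 0.4190211844787583
red [530.  313.6] [  466   238   153   150 12981] [513.7 109.4 104. ]
yellow [486.1 258.1] [  408   192   183   170 13197] [505.  103.5  70.5]
blue [310.9 279.2] [ 282  260   61   44 1686] [513.9  28.3  85. ]
green [194.  286.4] [ 163  257   63   60 2900] [520.7 -18.4  85. ]
[519.54994242  29.91537856 101.68695833] [-0.66377913 -1.06021652  0.48392841] [ 1.69129314  0.13116177 16.64029767]
```

Emit:
carry_out:
  plan:
    - [[0,1,0,6,0],[0,0,0,5,0],[0,0,0,2,0]]

```text
t: 7.0
ee_pos: [520.2, 30.6, 90.8]
tcp_rot: [-0.117, 3.103, -0.004]
wrist_force: [-0.8, 1.1, -0.2]
gripper_width: -0.2
```

Emit:
carry_out:
  plan:
    - [[0,1,0,3,0],[0,0,0,2,0],[0,0,0,2,0]]

```text
t: 7.25
ee_pos: [519.8, 30.8, 84.1]
tcp_rot: [-0.117, 3.102, -0.004]
wrist_force: [-1.6, -0.2, 3.1]
gripper_width: -0.2
```

Emit:
carry_out:
  plan:
    - [[0,0,0,3,0],[0,0,0,2,0]]

```text
t: 7.42
ee_pos: [520.1, 30.8, 79.7]
tcp_rot: [-0.117, 3.102, -0.004]
wrist_force: [-14.9, -0.0, 30.7]
gripper_width: -0.2
```

It's fully in: 80 mm is the 5 mm stop, and the force has risen well past 6 N. Letting it come back.

Emit:
carry_out:
  plan:
    - [[0,0,0,-6,0],[0,0,0,-15,0],[0,0,0,-30,0],[0,0,0,-40,0],[0,40,0,-40,0]]

```text
t: 7.83
ee_pos: [485.8, 28.6, 195.9]
tcp_rot: [-0.117, 3.112, -0.004]
wrist_force: [1.2, 0.4, 2.7]
gripper_width: 0.3
```

Emit:
carry_out:
  plan:
    - [[0,41,0,0,0],[0,41,0,0,0],[0,0,0,0,0],[0,0,0,0,0]]

```text
t: 8.17
ee_pos: [400.5, 22.1, 202.3]
tcp_rot: [-0.116, 3.098, -0.005]
wrist_force: [0.6, -0.5, -1.1]
gripper_width: 0.1
```

```bash
python3 sc.py scene5
python3 - <<'E'
from h import *
a=cv2.imread("pics/scene0.png");b=cv2.imread("pics/scene5.png")
for col,r in (("blue",(340,230,362,248)),("green",(330,220,348,236))): print(col,blob(a,col,r)[0],blob(b,col,r)[0])
cv2.imwrite("pics/scene5v.png",b)
E
```

```text
red [41.75103734 23.5186722 ] [ 30  15  22  18 241]
red [41.80816327 23.48571429] [ 30  14  22  19 245]
[400.74663147  22.12821769 202.36324481] [1.01901436 0.34430057 0.1630015 ] [ 0.0014424  -0.01239203 -0.01049454]
blue [351.75510204 237.59183673] [351.75510204 237.59183673]
green [340.625 228.725] [340.625 228.725]
```

View pics/scene5.png

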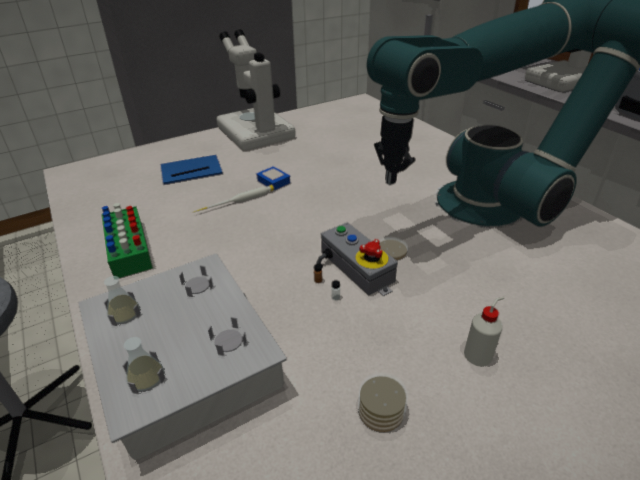

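The whole bench looks as it did at the start: vials at (318,275) and (336,290), bottle at (482,338), stop out at (372,248). The arm is clear, so I'm handing in.

```bash
python3 -c "
from rig import arm
print(arm.finish_job())"
```

```text
the job is handed in; nothing more can be done
None
```

The stop check is done and handed in, at about 8.2 s of robot time; no verdict was reported.

- **Stop pressed:** I pressed the red stop to its hard stop with the shut fingertips and lifted off. It stayed in, 2.1 px lower in the scene camera, which matches the 6 mm latched depth.
- **Stop released:** I pushed the +y lobe clockwise from its gap with about 6 N. After I backed off, the head was out and untwisted, with its outline matching the first picture to within 1 px.
- **Reset:** I pressed the blue button about 5 mm, to its hard stop, and let it come back. The blue and green button pixels are unchanged from the start, and I never touched the green one.
- **Bench:** the last picture shows everything else where it was, with the arm clear.

**Checks that fell short:**
- The last press step ran into the hard stops harder than needed, with a vertical wrist force of about 40 N on the stop and 31 N on the reset. Both are under the 120 N wrist limit, but firmer than the 8 N and 6 N the controls need.
- My first latch check, from the wrist-camera edges, was inconclusive, so I relied on the scene camera.
- I never saw the moment the latch let go; I confirmed it only after backing off.

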